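# Roll open the knurled lock wheel of a specimen clamp

## Robot

A 6-joint arm with a two-finger parallel gripper is mounted at the origin on a cart in front of the work surface, level with it; the furniture and walls round the work are solid. World frame = base frame: x ahead of the robot, y to its left, z up, the work surface at z = 0. Lengths are in m, angles in rad, forces in N, time in s.
With the tool pointing down it reaches from about 0.35 to 0.975 m from the base axis. Payload 7.1 kg.
Tool frame: the origin (TCP) lies midway between the tips of the shut fingers; the grasp point (between the pads) lies 19 mm behind it; x points along the fingers, y is the direction in which the jaws open and shut, and the axes are right-handed (so a half turn about x gives the same grasp; the last joint's range is limited). The gripper opens to 88 mm and grips with 3 to 60 N. Pads are 20 mm wide; open, the fingers measure 115 mm over their backs; the gripper's body (75 mm by 178 mm) begins 61 mm behind the grasp point.
Start: joints at [0.648, 0.423, 1.63, -0, 1.089, -0.019], TCP at [0.491, 0.387, 0.223] pointing down, gripper open.
Joint ranges: [-3, 3], [-0.9, 2.11], [0.09, 2.58], [-1.31, 4.45], [0.11, 2.69], [-2.54, 2.54]. Speed limits (rad/s): [2.39, 2.39, 3.01, 3.14, 3.14, 3.14].

## Interface

Orientations are given as a unit quaternion [x, y, z, w].
In Python, from workcell import status, cams, env gives the robot as it stands.
- The arm moves only by the tool step_arm, never from a script. Its argument "deltas" is one flat list of numbers, 5 for each row, row after row: the opening, from 0 (shut) to 1 (fully open), then the shift along the tool's x, y, z normalised to -1 to 1, where 1 is 10 cm, then the turn about the tool's x normalised to -1 to 1, where 1 is 360 degrees. In form: [jaw, dx, dy, dz, twist, jaw, dx, dy, dz, twist, ...]. A call has 1 to 20 rows; each row is the pose to reach, as a shift and turn from the pose measured when the call began, along the tool's axes at that moment, turning the shorter way round; what a row does not reach only later rows make up. A row lasts 1/8 s, in which the tool goes at most 62.5 mm and 10.7 degrees, less where a joint would pass 70% of its speed; a pose out of reach is approached as far as the arm can. A call with a number of a shift or a turn outside -1 to 1 is refused whole. A call with a gripper value outside its range is refused whole. The fingers move at their own pace and stop on an object; "squeeze" is the grip in N (left out, the last holds). Time passes only in rows, so rows that repeat a pose let the fingers close. It gives the time, the measured TCP pose, the force and the opening at its end, in the units of the state.
- status.state(): the state, without advancing time (a new reading comes with each control period).
- cams.camera(name): name is "scene" or "top"; returns a dict with "img" (480x640x3 uint8, red, green, blue), "fx", "fy", "cx", "cy" (pixels), "cam_to_world" (4x4, takes a point from camera to world coordinates). Camera axes: x right, y down, z forward; pixel columns grow to the right and rows downward; lengths in m; the calibration is good to about 2 mm. A picture is of the moment at which its call begins. There is no depth.
- env.job_done(): hands the job in, once; it reports no verdict.
The state is a dict: "time_s": time; "joints": joint angles; "dq": joint speeds; "joint_torque": joint torques, N m; "position": TCP position; "tool_rot": TCP orientation; "contact_force": force on the tool from outside, world axes, zero at the start; "ft_torque": the same for the moment, N m; "width": finger opening in m.
Only numpy, scipy, OpenCV 4.12 (cv2) and the standard library are available. Lean on these libraries where they do the work, as an engineer would, in place of code of your own. Each camera call takes 0.05 s, during which the arm holds its last target.

## Task

Open the empty specimen clamp without gripping or lifting anything. With a fingertip on its knurled rim, roll the lock wheel counterclockwise (seen from above) until its pointer rib has come round to the index rib on the base for the second time, and leave it lined up there. Only then push the sliding jaw by its upright tab, away from the wheel, all the way to its stop, without disturbing the two sample cups and the little box standing round the clamp.

Things in the scene. Friction and masses are not known exactly. Their poses are not given: they have to be found in the camera images.
- clamp: Low metal clamp fixed to the worktop: base plate 120 (x) x 250 (y) x 12 mm. Origin at the centre of its underside; z up, y along the plate towards the wheel, x away from the robot at yaw 0. Wheel axis at (0, +75) mm. Fixed jaw: 86 x 12 mm, centred at y = -16 mm, top 26 mm above the worktop. End stop: 86 x 10 mm, at y = -117 mm, top at 24 mm. Nothing on the clamp is higher than 61 mm.
- wheel (a joint): Angle (rad) of the black knurled lock wheel about its vertical axis; grows counterclockwise seen from above (loosening). 0 when the pointer rib meets the index rib the first time, 6.283 the second time; starts between -4.6 and -1.2, can turn from -5.6 to 9.4. About 0.04 N m of friction; stays where it is left.
- wheel_top (a point): On the wheel's axis, at the height of the crown's top: 47.5 mm above the worktop at rest. The wheel is 86 mm across its knurls, underside at 32 mm. 30 knurl ridges (4 mm wide, 1 to 2 mm proud) run down the rim's side and across its crown, the band 31 to 43 mm from the axis; the face inside is sunk at least 2 mm.
- wheel_rim (a point): Centre of the wheel halfway up its rim, 40 mm above the worktop at rest. The wheel floats on a spring: pressed down on the crown it gives up to 5 mm, about 2 N to start, about 7 N fully down. It turns with a fingertip that presses the crown down 3 to 4 mm and circles about the axis; pressed anywhere on the rim, it is driven by friction and the ridges.
- pointer (a point): Outer end of the pointer rib: a single raised light-metal rib, 21 x 5 mm, in the wheel's sunk black face, running from the hub outwards; this point is 29 mm from the axis.
- index (a point): Index rib: a short dark steel rib, 13 x 7 x 4 mm (this point: middle of its top), on the base plate just outside the wheel, 52.5 mm from the wheel's axis, on the clamp's -x side (the side towards the robot).
- jaw (a joint): Travel (m) of the sliding jaw along the clamp's -y, away from wheel and fixed jaw; starts at 0.005 to 0.022, 0.064 = against its stop, fully open. It drags with about 2 N and stays where it is left. It counts as locked until the wheel has been loosened: it must not be moved before.
- tab (a point): Middle of the top edge of the upright finger tab on the sliding jaw, 61 mm above the worktop. The tab is a steel plate 46 mm wide (clamp x), 8 mm thick (clamp y), free from 27 mm up; push on its face that looks towards the wheel. The jaw block below it is 86 x 20 mm, 27 mm high.
- sample_cup_yellow: Sample cup with yellow screw lid, 58 mm across, 68 mm high, loose, upright, behind the clamp; origin at the centre of its underside. Leave alone.
- sample_cup_red: Sample cup with red screw lid, 58 mm across, 68 mm high, loose, upright, behind the clamp; origin at the centre of its underside. Leave alone.
- coverslip_box: Small box of cover slips, 30 x 30 x 16 mm, loose, on the robot's side of the clamp; origin at the centre of its underside. Leave alone.

How it is judged:
On the way, in this order (a step that is already met when the one before it is completed fails the run):
1. the pointer rib has come round to the index rib for the first time (value of joint wheel above 0 rad).
2. the wheel stands with its pointer at the index rib for the second time (value of joint wheel between 5.9832 and 6.5832 rad and velocity of joint wheel between -0.1 and 0.1 rad/s), for 0.2 s.
3. the sliding jaw has been pushed to its stop (value of joint jaw above 0.06 m), for 0.2 s.
At the end, for the whole second after the job is handed in: The wheel is at rest within 0.3 rad of the index rib on its second coming round (wheel joint 6.283), and the sliding jaw is within 4 mm of its stop (all of step 2 and value of joint jaw above 0.06 m); the robot touches nothing.
It fails at once if the jaw is moved (more than 5 mm) while the wheel is not yet loosened (distance of tab from where it was at the start of the episode above 0.005 m and value of joint wheel below 5.7832 rad).
It fails at once if the sample cup behind the clamp with a yellow lid is pushed more than 15 mm, tipped or lifted (distance of sample_cup_yellow from where it was at the start of the episode above 0.015 m or angle between sample_cup_yellow's own z axis and vertical above 0.3 rad).
It fails at once if the sample cup behind the clamp with a red lid is pushed more than 15 mm, tipped or lifted (distance of sample_cup_red from where it was at the start of the episode above 0.015 m or angle between sample_cup_red's own z axis and vertical above 0.3 rad).
It fails at once if the cover-slip box is pushed more than 15 mm, tipped or lifted (distance of coverslip_box from where it was at the start of the episode above 0.015 m or angle between coverslip_box's own z axis and vertical above 0.3 rad).
It also fails if it takes over 64 s, if anything falls off the work surface, if the arm or the gripper's body presses on something with over 40 N, if the wrist force passes 120 N, or if a joint passes its speed limit or range.

## Working session

There is one attempt and no reset: what is moved stays moved. The work goes in short steps, Python scripts to look and compute and a tool call to move; the robot and the scene stay as the last step left them, time stands still between calls to the robot, and variables do not carry over. Pictures are saved under pics/ and viewed, and the job is handed in when it is done.

Besides the shell and the picture viewer there is one more tool, called after "Emit:" in YAML: its name, and indented under it one key for each argument. step_arm: Moves the arm, as the interface text tells. Its arguments: {"type":"object","properties":{"deltas":{"type":"array","items":{"type":"number"}},"squeeze":{"type":"number"}},"required":["deltas"]}

```bash
ls; mkdir -p pics; python3 - <<'E'
from workcell import status,cams,env
import cv2,numpy as np
s=status.state();print({k:np.round(v,3) for k,v in s.items()})
for n in("top","scene"):
    c=cams.camera(n);cv2.imwrite(f"pics/{n}0.png",c["img"][:,:,::-1]);print(n,c["fx"],c["fy"],c["cx"],c["cy"],np.round(c["cam_to_world"],4).tolist())
E
```

```text
pics
{'time_s': np.float64(0.0), 'joints': array([ 0.648,  0.424,  1.631,  0.   ,  1.089, -0.019]), 'dq': array([-0.   ,  0.   ,  0.002,  0.001,  0.   , -0.001]), 'joint_torque': array([-5.0000e-03, -5.4464e+01, -2.7366e+01,  6.4000e-02,  2.3000e-02,
       -0.0000e+00]), 'position': array([0.491, 0.386, 0.222]), 'tool_rot': array([ 0.308,  0.636, -0.309,  0.636]), 'contact_force': array([-0.239,  0.407, -0.462]), 'ft_torque': array([-0.006,  0.029,  0.02 ]), 'width': np.float64(0.088)}
top 549.3492039159296 549.3492039159296 318.80061260967847 233.98000995579207 [[0.0259, -0.9951, 0.0959, 0.4628], [-0.9996, -0.0266, -0.0056, -0.1268], [0.0081, -0.0957, -0.9954, 0.9154], [0.0, 0.0, 0.0, 1.0]]
scene 471.2120022338945 471.2120022338945 324.72709829172004 240.79075129752715 [[0.4364, -0.3633, 0.8232, -0.1641], [-0.8997, -0.1889, 0.3936, -0.4932], [0.0125, -0.9123, -0.4093, 0.4092], [0.0, 0.0, 0.0, 1.0]]
```

View pics/top0.png

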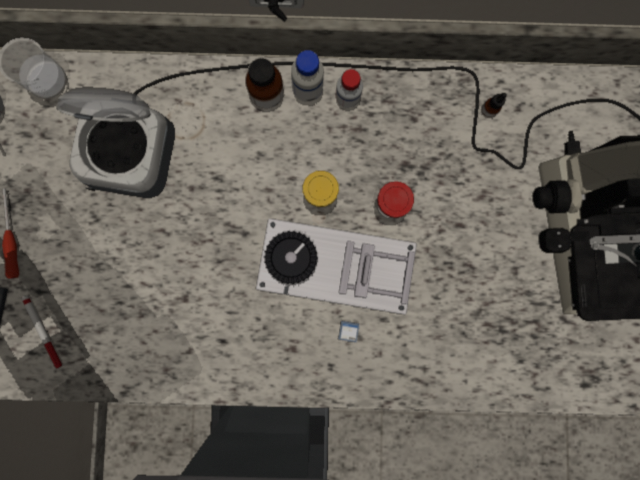

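View pics/scene0.png

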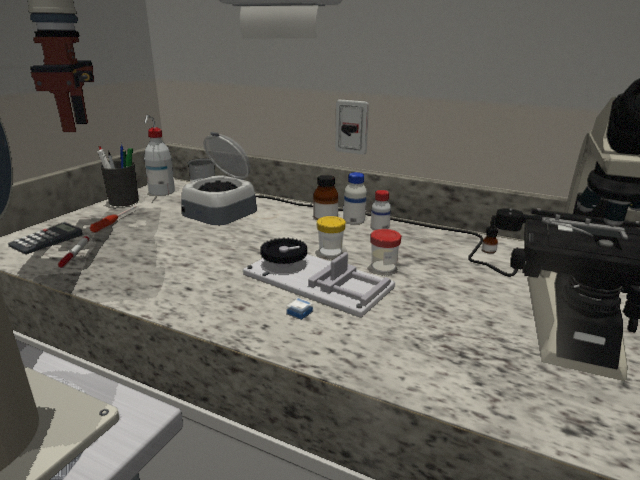

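```bash
cat > h.py <<'E'
import cv2,numpy as np
from workcell import status,cams,env
def ray(c,u,v,z):
    M=c["cam_to_world"];d=M[:3,:3]@np.array([(u-c["cx"])/c["fx"],(v-c["cy"])/c["fy"],1]);o=M[:3,3]
    return (o+d*(z-o[2])/d[2])
def proj(c,p):
    M=c["cam_to_world"];q=M[:3,:3].T@(np.array(p)-M[:3,3]);return np.array([c["fx"]*q[0]/q[2]+c["cx"],c["fy"]*q[1]/q[2]+c["cy"]])
E
python3 - <<'E'
from h import *
c=cams.camera("top");im=c["img"]
hsv=cv2.cvtColor(im,cv2.COLOR_RGB2HSV)
# wheel: dark blob
m=((im.max(2)<60)*255).astype('uint8');m[:, :250]=0;m[:,330:]=0;m[:225]=0;m[300:]=0
m=cv2.morphologyEx(m,cv2.MORPH_OPEN,np.ones((5,5)))
cn=max(cv2.findContours(m,0,2)[0],key=cv2.contourArea);h=cv2.convexHull(cn);print("wheel",cv2.fitEllipse(h),cv2.minEnclosingCircle(h))
e=cv2.fitEllipse(h);print(ray(c,*e[0],.042))
# plate: bright low-saturation
m=((im.min(2)>125)*255).astype('uint8')
roi=im[215:320,250:425,::-1]
cv2.imwrite("pics/crop0.png",cv2.resize(roi,None,fx=4.5,fy=4.5,interpolation=cv2.INTER_CUBIC))
E
```

```text
wheel ((290.7615051269531, 257.4920654296875), (51.550025939941406, 52.006370544433594), 170.0820770263672) ((290.5798645019531, 257.471923828125), 26.222515106201172)
[ 0.50817509 -0.08808747  0.042     ]
```

View pics/crop0.png

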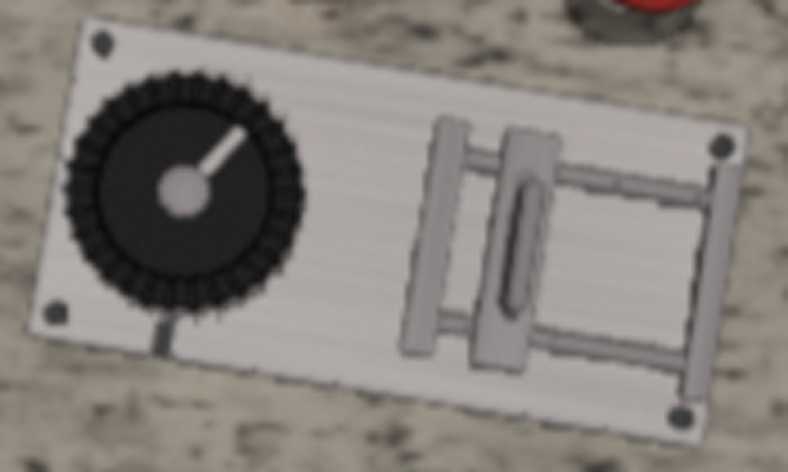

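```bash
cat >> h.py <<'E'
E
python3 - <<'E'
from h import *
from scipy.spatial.transform import Rotation as R
c=cams.camera("top")
P=lambda u,v,z: ray(c,250+(u+.5)/4.5-.5,215+(v+.5)/4.5-.5,z)
C=[P(82,18,.012),P(748,128,.012),P(703,443,.012),P(30,333,.012)]
C=np.array(C);print(C.round(4));print([np.linalg.norm(C[i]-C[(i+1)%4]).round(4) for i in range(4)])
o=C.mean(0);ey=(C[0]+C[3]-C[1]-C[2]);ex=C[0]+C[1]-C[2]-C[3]
print("origin",o,"yaw",np.arctan2(ex[1],ex[0]),np.arctan2(-ey[0],ey[1]))
yaw=(np.arctan2(ex[1],ex[0])*120+np.arctan2(-ey[0],ey[1])*250)/370
Rz=np.array([[np.cos(yaw),-np.sin(yaw)],[np.sin(yaw),np.cos(yaw)]])
print("wheel from base",o[:2]+Rz@[0,.075],"hub",P(184,191,.0455))
w=o[:2]+Rz@[0,.075]
tabp=P(528,248,.061);print("tab",tabp,"clamp",Rz.T@(tabp[:2]-o[:2]))
ptr=P(241,129,.0455)[:2]-P(184,191,.0455)[:2];idx=P(164,337,.016)[:2]-w
a=lambda v:np.arctan2(v[1],v[0]);print("ptr ang",a(ptr),"idx ang",a(idx),"idx r",np.hypot(*idx),"ptr r",np.hypot(*ptr),"wheel",-((a(idx)-a(ptr))%(2*np.pi)), "idx by yaw",yaw+np.pi)
im=c["img"];hsv=cv2.cvtColor(im,cv2.COLOR_RGB2HSV)
for n,(u,v),z in(("yellow",(321,189),.068),("red",(396,200),.068),("box",(348,332),.016)):
    p=ray(c,u,v,z);print(n,p,"clampframe",Rz.T@(p[:2]-o[:2]))
s=status.state();print(R.from_quat(s["tool_rot"]).as_matrix().round(3))
# scene check
d=cams.camera("scene");print("scene wheel proj",proj(d,[*w,.0455]),"tab",proj(d,tabp))
for f,p in (("wheel",P(184,191,.0455)),): print(f,proj(d,p))
cv2.imwrite("pics/scrop.png",cv2.resize(d["img"][220:330,230:410,::-1],None,fx=4.4,fy=4.4,interpolation=cv2.INTER_CUBIC))
E
```

```text
[[ 0.5731 -0.0468  0.012 ]
 [ 0.539  -0.2925  0.012 ]
 [ 0.424  -0.2772  0.012 ]
 [ 0.4574 -0.032   0.012 ]]
[np.float64(0.248), np.float64(0.116), np.float64(0.2474), np.float64(0.1167)]
origin [ 0.49837665 -0.16212401  0.012     ] yaw -0.1299892296823867 -0.13650678454916387
wheel from base [ 0.50842581 -0.08780029] hub [ 0.50867373 -0.08780725  0.0455    ]
tab [ 0.49130234 -0.20781164  0.061     ] clamp [-0.00088889 -0.04622354]
ptr ang -0.7141182675488145 idx ang 3.007411611697383 idx r 0.051684185169223074 ptr r 0.029656601303170074 wheel -3.721529879246197 idx by yaw 3.0071996706190434
yellow [ 0.61506255 -0.13314122  0.068     ] clampframe [0.11175035 0.04435605]
red [ 0.60088978 -0.25061019  0.068     ] clampframe [ 0.11344491 -0.07395268]
box [ 0.39142416 -0.18318452  0.016     ] clampframe [-0.10316621 -0.03520104]
[[-0.001  0.786  0.619]
 [-0.001  0.619 -0.786]
 [-1.    -0.001 -0.   ]]
scene wheel proj [283.29770086 246.759089  ] tab [339.49842027 256.01695774]
wheel [283.36991649 246.70919456]
```

View pics/scrop.png

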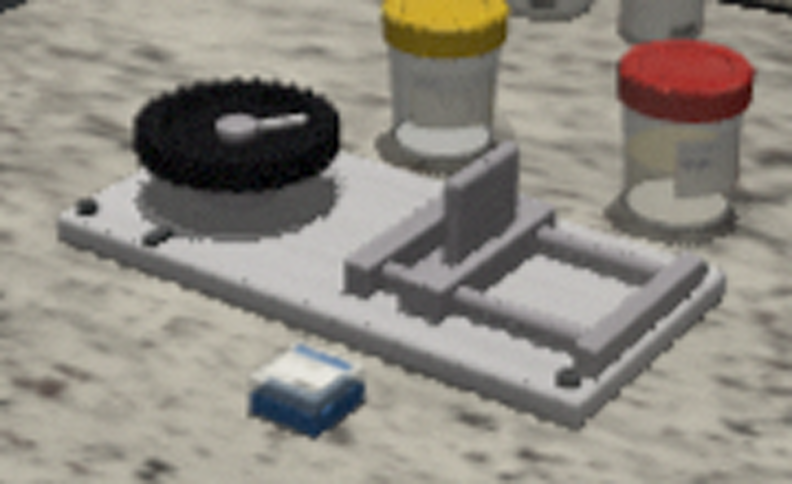

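Emit:
step_arm:
  deltas: [0,0.2,-0.3,0.4,0.03,0,0.4,-0.7,0.9,0.06,0,0.4,-0.7,1,0.09,0,0.4,-0.7,1,0.11,0,0.4,-0.7,1,0.1275,0,0.4,-0.7,1,0.1275]
  squeeze: 20

```text
time_s: 1.0
position: [0.4977, 0.2645, 0.1823]
tool_rot: [-0.532, -0.466, 0.532, -0.466]
contact_force: [-0.2, 0.1, 0.5]
width: 0.0312
```

Emit:
step_arm:
  deltas: [0,0,0.2,0.5,0,0,0,0.3,1,0,0,0,0.3,1,0]

```text
time_s: 1.38
position: [0.514, 0.1589, 0.1823]
tool_rot: [-0.532, -0.465, 0.533, -0.465]
contact_force: [0.1, 0.7, -0.3]
width: 0.002
```

Emit:
step_arm:
  deltas: [0,0,0.2,0.5,0,0,0,0.3,1,0,0,0,0.3,1,0]

```text
time_s: 1.75
position: [0.5307, 0.0541, 0.1824]
tool_rot: [-0.532, -0.465, 0.533, -0.465]
contact_force: [0.2, 0.1, -0.5]
width: 0.0008
```

```bash
cat >> h.py <<'E'
from scipy.spatial.transform import Rotation as R
W=np.array([.5085,-.0878]);YAW=-.134
def rep():
    s=status.state();M=R.from_quat(s["tool_rot"]).as_matrix();p=np.array(s["position"])
    d=p[:2]-W;print("t",s["time_s"],"p",p.round(4),"F",np.round(s["contact_force"],1),"w",round(float(s["width"]),4),"M",M.round(3).tolist())
    print("rel wheel r",np.hypot(*d),"ang in tool yz",(M.T@[d[0],d[1],0]).round(4))
    return s,M,p
E
python3 -c "
from h import *
rep();c=cams.camera('scene');cv2.imwrite('pics/s1.png',c['img'][:,:,::-1])"
```

```text
t 1.75 p [0.5307 0.0541 0.1824] F [ 0.2  0.1 -0.5] w 0.0008 M [[-0.001, 0.991, -0.135], [-0.001, -0.135, -0.991], [-1.0, -0.001, 0.001]]
rel wheel r 0.1435776981473451 ang in tool yz [-0.0002  0.0028 -0.1436]
```

View pics/s1.png

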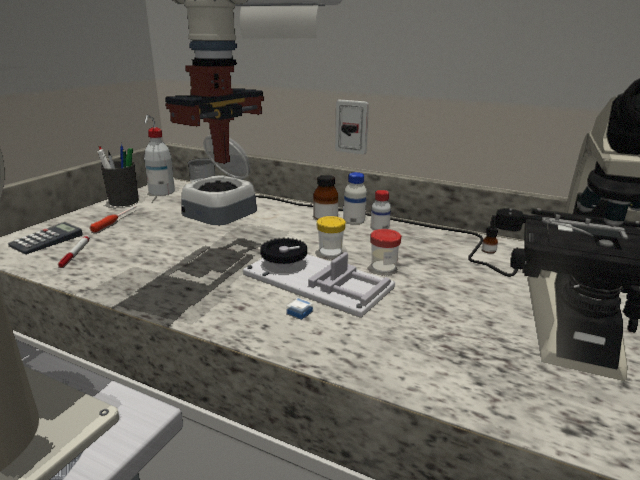

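Emit:
step_arm:
  deltas: [0,0.3,-0.03,0.5,0,0,0.8,-0.03,1,0,0,1,-0.03,1,0,0,1,-0.03,1,0]

```text
time_s: 2.3
position: [0.5128, -0.0422, 0.0809]
tool_rot: [-0.531, -0.467, 0.534, -0.464]
contact_force: [0.7, 0.2, 0.8]
width: 0.0008
```

```bash
python3 -c "
from h import *
rep()"
```

```text
t 2.3 p [ 0.5128 -0.0422  0.0809] F [0.7 0.2 0.8] w 0.0008 M [[-0.005, 0.991, -0.134], [0.0, -0.134, -0.991], [-1.0, -0.005, 0.001]]
rel wheel r 0.04575303180065044 ang in tool yz [-0.     -0.0018 -0.0457]
```

Emit:
step_arm:
  deltas: [0,0.15,0.02,0.09,0,0,0.3,0.02,0.09,0,0,0.34,0.02,0.09,0,0,0.37,0.02,0.09,0,0,0.37,0.02,0.09,0]

```text
time_s: 2.92
position: [0.5137, -0.0511, 0.0442]
tool_rot: [-0.531, -0.467, 0.533, -0.464]
contact_force: [-0.5, 2.6, 4.5]
width: 0.0003
```

```bash
python3 -c "
from h import *
rep()"
```

```text
t 2.925 p [ 0.5137 -0.0511  0.0442] F [-0.5  2.6  4.5] w 0.0003 M [[-0.005, 0.991, -0.134], [0.0, -0.134, -0.991], [-1.0, -0.005, 0.0]]
rel wheel r 0.03702474433643927 ang in tool yz [-0.      0.0003 -0.037 ]
```

Emit:
step_arm:
  deltas: [0,0.003,-0.096,0.013,0,0,0.003,-0.185,0.05,0,0,0.003,-0.262,0.108,0,0,0.003,-0.32,0.185,0,0,0.003,-0.357,0.274,0,0,0.003,-0.37,0.37,0,0,0.003,-0.37,0.37,0]

```text
time_s: 3.8
position: [0.4712, -0.0838, 0.044]
tool_rot: [-0.531, -0.467, 0.534, -0.464]
contact_force: [-0.2, -1.5, 5.5]
width: 0.0006
```

```bash
python3 -c "
from h import *
rep()
c=cams.camera('top');cv2.imwrite('pics/t2.png',cv2.resize(c['img'][215:320,250:425,::-1],None,fx=4.5,fy=4.5,interpolation=cv2.INTER_CUBIC))
c=cams.camera('scene');cv2.imwrite('pics/s2.png',cv2.resize(c['img'][180:330,210:410,::-1],None,fx=4,fy=4,interpolation=cv2.INTER_CUBIC))"
```

```text
t 3.8 p [ 0.4712 -0.0838  0.044 ] F [-0.2 -1.5  5.5] w 0.0006 M [[-0.006, 0.991, -0.134], [0.0, -0.134, -0.991], [-1.0, -0.006, 0.001]]
rel wheel r 0.037497393782559514 ang in tool yz [ 0.0002 -0.0375  0.0011]
```

View pics/s2.png

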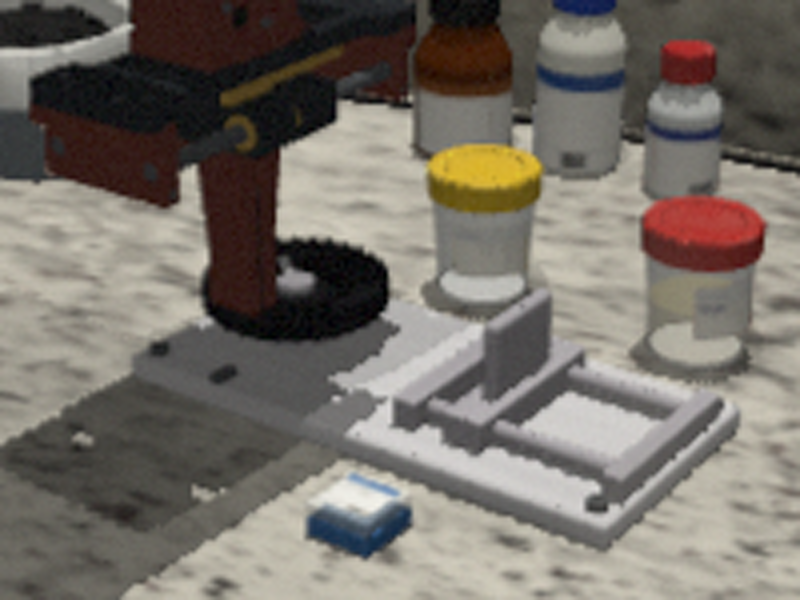

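View pics/t2.png

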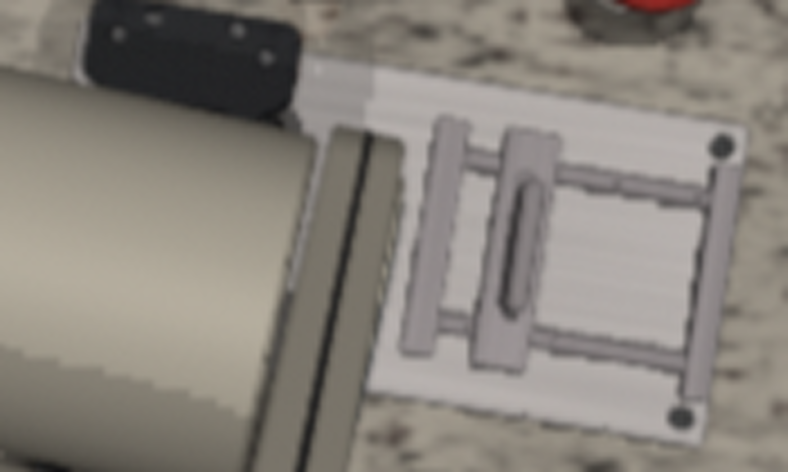

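Emit:
step_arm:
  deltas: [0,0.003,0.018,0.104,0,0,0.003,0.071,0.207,0,0,0.003,0.152,0.289,0,0,0.003,0.256,0.342,0,0,0.003,0.37,0.36,0,0,0.003,0.484,0.342,0,0,0.003,0.588,0.289,0,0,0.003,0.669,0.207,0,0,0.003,0.722,0.104,0,0,0.003,0.74,-0.01,0,0,0.003,0.722,-0.124,0,0,0.003,0.669,-0.227,0,0,0.003,0.588,-0.309,0,0,0.003,0.484,-0.362,0,0,0.003,0.37,-0.38,0,0,0.003,0.256,-0.362,0,0,0.003,0.152,-0.309,0,0,0.003,0.071,-0.227,0,0,0.003,0.018,-0.124,0,0,0.003,0,-0.01,0]

```text
time_s: 6.4
position: [0.471, -0.0833, 0.0437]
tool_rot: [-0.531, -0.467, 0.534, -0.464]
contact_force: [3.0, 1.7, 4.9]
width: 0.0005
```

```bash
python3 -c "
from h import *
rep()
c=cams.camera('scene');cv2.imwrite('pics/s3.png',cv2.resize(c['img'][200:300,230:350,::-1],None,fx=6,fy=6,interpolation=cv2.INTER_CUBIC))"
```

```text
t 6.4 p [ 0.471  -0.0833  0.0437] F [3.  1.7 4.9] w 0.0005 M [[-0.006, 0.991, -0.134], [0.0, -0.134, -0.991], [-1.0, -0.006, 0.0]]
rel wheel r 0.037776336476871085 ang in tool yz [ 0.0002 -0.0378  0.0006]
```

View pics/s3.png

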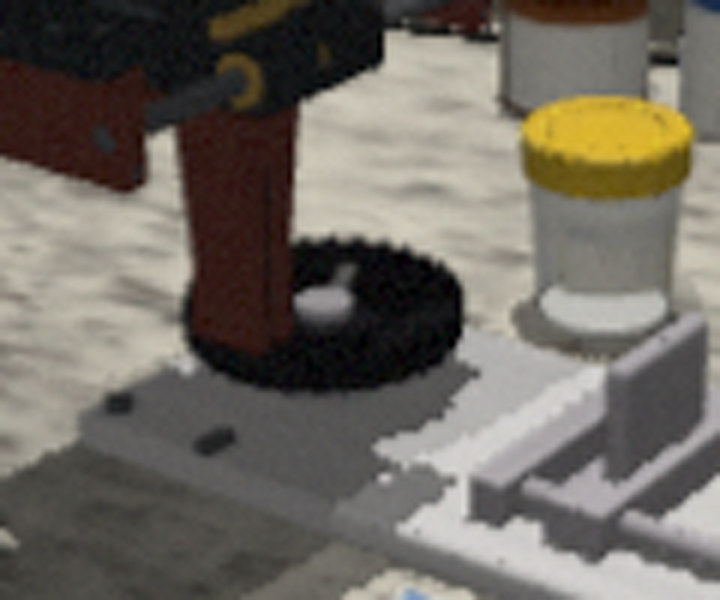

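```bash
python3 -c "
from h import *
c=cams.camera('scene')
for nm,sc,ox,oy,u,v in (('before',4,210,180,281,262),('now',6,230,200,347,264)):
  p=ray(c,ox+u/sc,oy+v/sc,.042)[:2]-W
  a=np.arctan2(p[1],p[0]);print(nm,p,np.hypot(*p),(a-(YAW+np.pi))%(2*np.pi))
"
```

```text
before [0.00859153 0.01173467] 0.014543616129191386 4.214410755817509
now [0.02088385 0.00260906] 0.021046200838047195 3.3998803996810723
```

Emit:
step_arm:
  deltas: [0,0.004,0.02,0.108,0,0,0.004,0.075,0.211,0,0,0.004,0.156,0.293,0,0,0.004,0.26,0.346,0,0,0.004,0.375,0.364,0,0,0.004,0.489,0.346,0,0,0.004,0.593,0.293,0,0,0.004,0.674,0.211,0,0,0.004,0.727,0.108,0,0,0.004,0.727,0.108,0]

```text
time_s: 7.75
position: [0.5416, -0.1047, 0.0428]
tool_rot: [-0.531, -0.466, 0.534, -0.464]
contact_force: [0.8, 0.3, 6.5]
width: 0.0003
```

```bash
python3 -c "
from h import *
rep()
c=cams.camera('scene');cv2.imwrite('pics/s4.png',cv2.resize(c['img'][200:300,230:350,::-1],None,fx=6,fy=6,interpolation=cv2.INTER_CUBIC))"
```

```text
t 7.75 p [ 0.5416 -0.1047  0.0428] F [0.8 0.3 6.5] w 0.0003 M [[-0.006, 0.991, -0.135], [0.0, -0.135, -0.991], [-1.0, -0.006, 0.001]]
rel wheel r 0.03715131905114171 ang in tool yz [-0.0002  0.0351  0.0122]
```

View pics/s4.png

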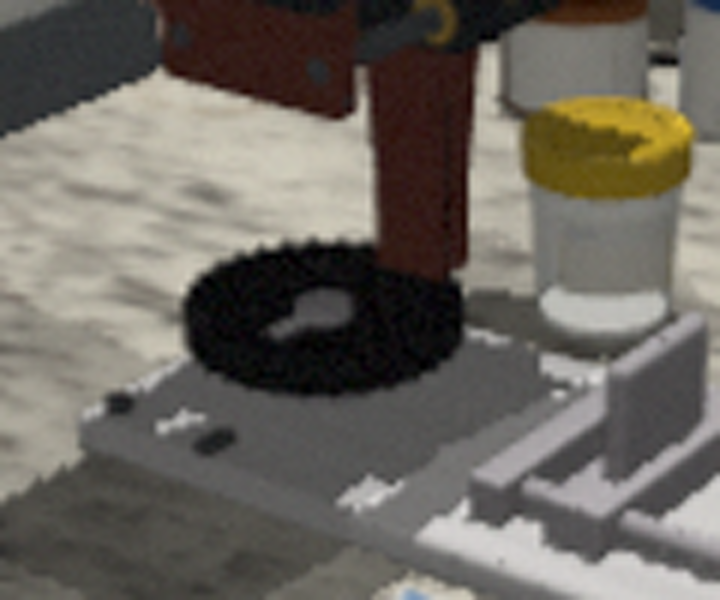

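```bash
python3 -c "
from h import *
c=cams.camera('scene')
for z in (.04,.042):
  p=ray(c,230+268.5/6,200+333/6,z)[:2];h=ray(c,230+324/6,200+306/6,z+.002)[:2]
  for o in (W,h):
    a=np.arctan2(*(p-o)[::-1]);print(h,np.hypot(*(p-o)),(a-(YAW+np.pi)+np.pi)%(2*np.pi)-np.pi)
"
```

```text
[ 0.49972822 -0.09429139] 0.02890742378736834 0.1052206249669303
[ 0.49972822 -0.09429139] 0.021414753167996306 -0.21501283564573415
[ 0.4961125  -0.09646403] 0.03241149193649374 0.17624207467098607
[ 0.4961125  -0.09646403] 0.021284377426371626 -0.21584712951087548
```

Emit:
step_arm:
  deltas: [0,-0.2,0,0,0,0,-0.4,0,0,0,0,-0.5,0,0,0,0,-0.5,0,0,0]

```text
time_s: 8.35
position: [0.5415, -0.1052, 0.0929]
tool_rot: [-0.531, -0.466, 0.534, -0.463]
contact_force: [-0.2, 0.7, -0.5]
width: 0.0004
```

Emit:
step_arm:
  deltas: [0,0,-0.3,0.4,0,0,0,-0.35,0.8,0,0,0,-0.35,0.9,0,0,0,-0.35,0.9,0]

```text
time_s: 8.85
position: [0.4944, -0.1898, 0.0926]
tool_rot: [-0.531, -0.466, 0.535, -0.463]
contact_force: [-0.4, -0.2, 0.5]
width: 0.0009
```

```bash
python3 -c "
from h import *
rep()
c=cams.camera('top');cv2.imwrite('pics/t5.png',cv2.resize(c['img'][215:320,250:425,::-1],None,fx=4.5,fy=4.5,interpolation=cv2.INTER_CUBIC))
c=cams.camera('scene');cv2.imwrite('pics/s5.png',cv2.resize(c['img'][200:300,230:350,::-1],None,fx=6,fy=6,interpolation=cv2.INTER_CUBIC))"
```

```text
t 8.85 p [ 0.4944 -0.1898  0.0926] F [-0.4 -0.2  0.5] w 0.0009 M [[-0.007, 0.991, -0.137], [0.001, -0.137, -0.991], [-1.0, -0.007, 0.0]]
rel wheel r 0.1029639194599931 ang in tool yz [ 0.    -0.     0.103]
```

View pics/t5.png

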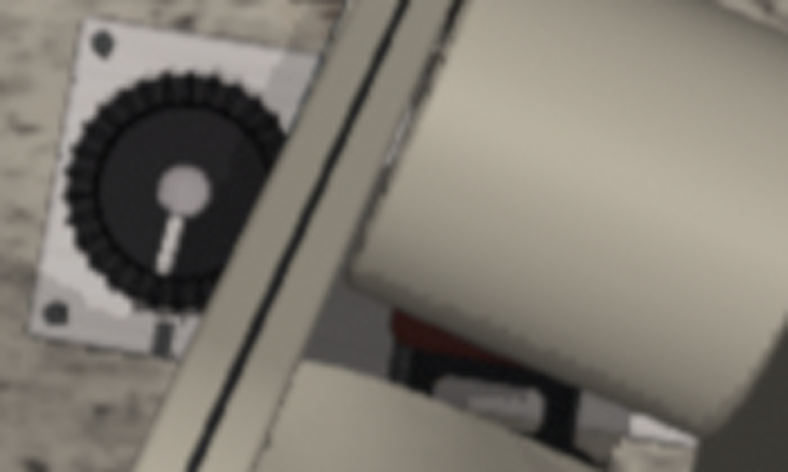

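View pics/s5.png

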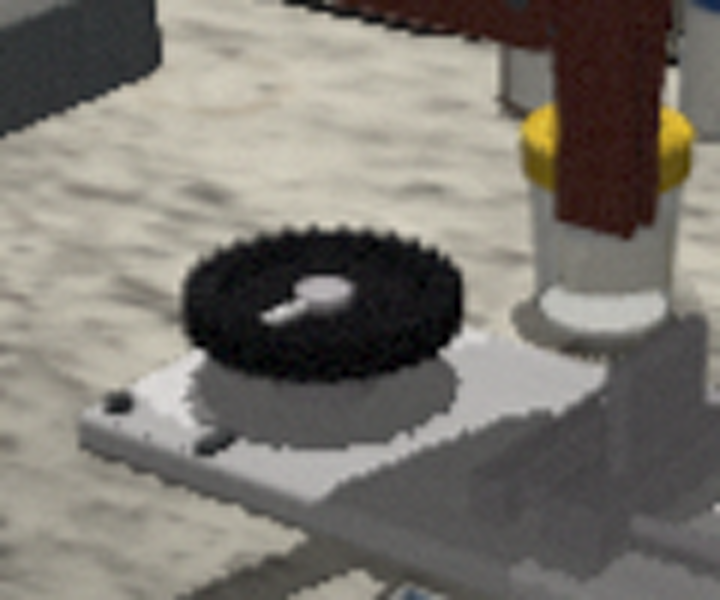

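```bash
python3 -c "
from h import *
c=cams.camera('top')
P=lambda u,v,z: ray(c,250+(u+.5)/4.5-.5,215+(v+.5)/4.5-.5,z)[:2]
for b in (P(184,191,.045),P(179,217,.045)):
  d=P(163.5,272,.045)-b;a=np.arctan2(d[1],d[0]);print(np.hypot(*d),(a-(YAW+np.pi)+np.pi)%(2*np.pi)-np.pi)
"
```

```text
0.029314654668031615 -0.08305903624844868
0.020025732461107525 -0.10999453344228849
```

Emit:
step_arm:
  deltas: [0,0,0,-0.12,0,0,0.2,0,-0.12,0,0,0.45,0,-0.12,0,0,0.55,0,-0.12,0,0,0.55,0,-0.12,0]

```text
time_s: 9.62
position: [0.4958, -0.1759, 0.0374]
tool_rot: [-0.531, -0.467, 0.534, -0.463]
contact_force: [0.1, -0.1, 0.5]
width: 0.0004
```

Emit:
step_arm:
  deltas: [0,0,0,0.1,0,0,0,0,0.2,0,0,0,0,0.25,0,0,0,0,0.3,0,0,0,0,0.35,0,0,0,0,0.4,0,0,0,0,0.45,0,0,0,0,0.5,0,0,0,0,0.55,0,0,0,0,0.58,0,0,0,0,0.58,0]

```text
time_s: 11.0
position: [0.4878, -0.2338, 0.0373]
tool_rot: [-0.53, -0.467, 0.534, -0.463]
contact_force: [0.4, -0.2, -0.0]
width: 0.0003
```

```bash
python3 -c "
from h import *
rep()
c=cams.camera('scene');cv2.imwrite('pics/s6.png',cv2.resize(c['img'][190:330,230:410,::-1],None,fx=4.2,fy=4.2,interpolation=cv2.INTER_CUBIC))"
```

```text
t 11.0 p [ 0.4878 -0.2338  0.0373] F [ 0.4 -0.2 -0. ] w 0.0003 M [[-0.008, 0.991, -0.134], [0.001, -0.134, -0.991], [-1.0, -0.008, 0.0]]
rel wheel r 0.14742780074018874 ang in tool yz [ 1.000e-04 -9.000e-04  1.474e-01]
```

View pics/s6.png

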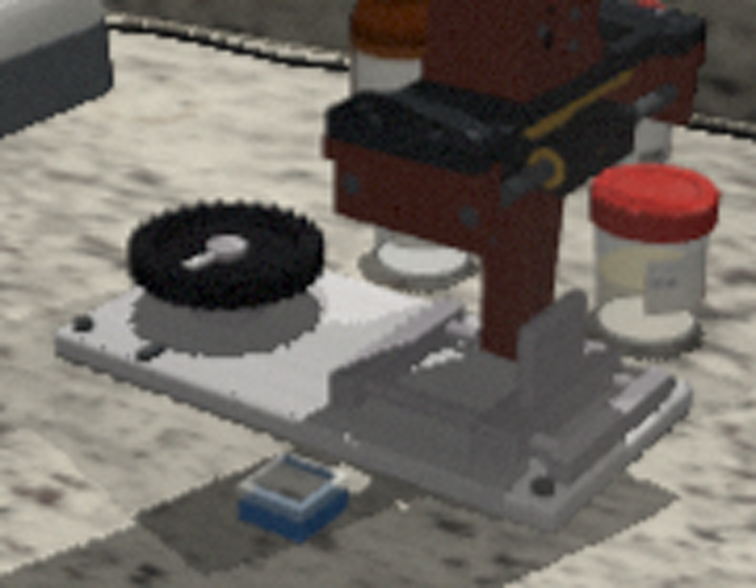

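Emit:
step_arm:
  deltas: [0,0,0,0.03,0,0,0,0,0.05,0,0,0,0,0.07,0,0,0,0,0.08,0,0,0,0,0.08,0]

```text
time_s: 11.68
position: [0.4866, -0.2417, 0.0373]
tool_rot: [-0.53, -0.467, 0.535, -0.463]
contact_force: [0.1, 0.9, 0.4]
width: 0.0003
```

Emit:
step_arm:
  deltas: [0,0,0,0.01,0,0,0,0,0.02,0,0,0,0,0.02,0]

```text
time_s: 12.05
position: [0.4863, -0.2437, 0.0373]
tool_rot: [-0.53, -0.467, 0.535, -0.463]
contact_force: [1.0, 1.2, 1.3]
width: 0.0008
```

Emit:
step_arm:
  deltas: [0,0,0,0.01,0,0,0,0,0.02,0,0,0,0,0.02,0]

```text
time_s: 12.42
position: [0.4861, -0.2453, 0.0373]
tool_rot: [-0.531, -0.467, 0.534, -0.463]
contact_force: [1.1, 4.8, 1.9]
width: 0.0007
```

Emit:
step_arm:
  deltas: [0,0,0,0.01,0,0,0,0,0.02,0,0,0,0,0.02,0]

```text
time_s: 12.8
position: [0.4861, -0.2454, 0.0373]
tool_rot: [-0.531, -0.468, 0.534, -0.462]
contact_force: [3.7, 13.6, 3.2]
width: 0.0007
```

Emit:
step_arm:
  deltas: [0,0,0,-0.1,0,0,0,0,-0.25,0,0,-0.3,0,-0.25,0,0,-0.8,0,-0.25,0,0,-1,0,-0.25,0,0,-1,0,-0.25,0]

```text
time_s: 13.55
position: [0.4914, -0.2211, 0.1389]
tool_rot: [-0.532, -0.467, 0.534, -0.463]
contact_force: [0.0, -0.5, 0.4]
width: 0.0005
```

Emit:
step_arm:
  deltas: [0,0,0,-0.5,0,0,0,0,-1,0,0,0,0,-1,0]

```text
time_s: 13.92
position: [0.504, -0.1191, 0.1375]
tool_rot: [-0.53, -0.469, 0.533, -0.463]
contact_force: [0.4, 0.4, 0.7]
width: 0.0005
```

Emit:
step_arm:
  deltas: [0,0,0,-0.5,0,0,0,0,-1,0,0,0,0,-1,0]

```text
time_s: 14.3
position: [0.5167, -0.018, 0.1366]
tool_rot: [-0.529, -0.47, 0.533, -0.464]
contact_force: [1.1, -0.4, -0.5]
width: 0.0005
```

Emit:
step_arm:
  deltas: [0,0,0,-0.5,0,0,0,0,-1,0,0,0,0,-1,0,0,0,0,-1,0]

```text
time_s: 14.8
position: [0.529, 0.0799, 0.136]
tool_rot: [-0.529, -0.47, 0.533, -0.464]
contact_force: [-0.2, 0.0, -0.8]
width: 0.0002
```

```bash
python3 -c "
from h import *
rep()
c=cams.camera('top');cv2.imwrite('pics/t7.png',cv2.resize(c['img'][160:350,250:425,::-1],None,fx=3,fy=3,interpolation=cv2.INTER_CUBIC))
c=cams.camera('scene');cv2.imwrite('pics/s7.png',cv2.resize(c['img'][190:330,230:410,::-1],None,fx=4.2,fy=4.2,interpolation=cv2.INTER_CUBIC))"
```

```text
t 14.8 p [0.529  0.0799 0.136 ] F [-0.2  0.  -0.8] w 0.0002 M [[-0.011, 0.992, -0.128], [0.002, -0.128, -0.992], [-1.0, -0.011, -0.001]]
rel wheel r 0.16892552013900491 ang in tool yz [ 0.0002 -0.0011 -0.1689]
```

View pics/t7.png

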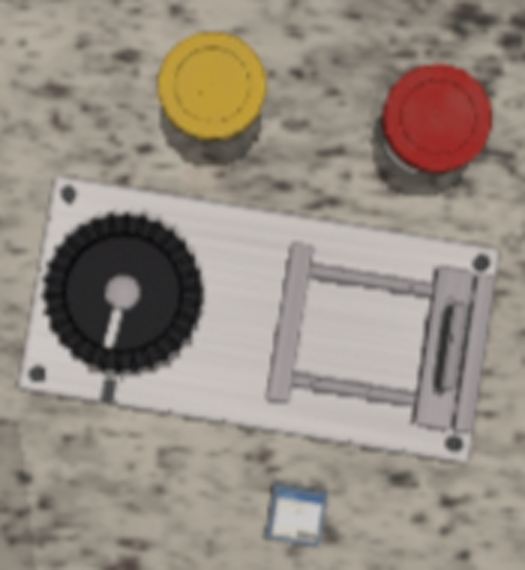

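View pics/s7.png

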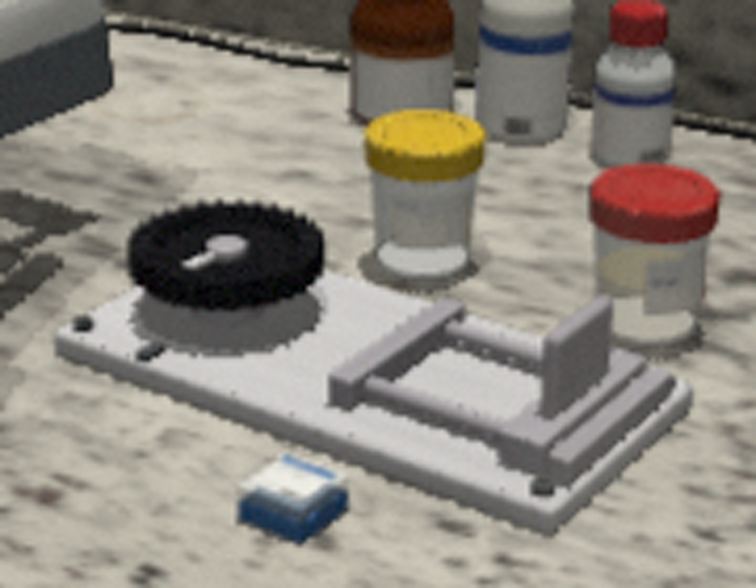

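```bash
python3 -c "
from h import *
c=cams.camera('top')
o=np.array([.4984,-.1621]);Rz=np.array([[np.cos(YAW),-np.sin(YAW)],[np.sin(YAW),np.cos(YAW)]])
f=lambda u,v,z:(Rz.T@(ray(c,250+(u+.5)/3-.5,160+(v+.5)/3-.5,z)[:2]-o)).round(4)
print('tab',f(454,346,.061));print('block edges',f(426,346,.027),f(457,350,.027),'stop inner',f(471,350,.024))
print('fixed',f(292,322,.026))
im=c['img'][215:320,350:425,::-1];cv2.imwrite('pics/t8.png',cv2.resize(im,None,fx=5.6,fy=5.6,interpolation=cv2.INTER_CUBIC))
rep()"
```

```text
tab [-0.0006 -0.0997]
block edges [-0.0014 -0.09  ] [-0.0009 -0.1068] stop inner [ 0.0005 -0.1148]
fixed [-0.0001 -0.0168]
t 14.95 p [0.5292 0.0796 0.1365] F [-0.1 -0.3  0.6] w 0.0005 M [[-0.01, 0.992, -0.129], [0.003, -0.129, -0.992], [-1.0, -0.01, -0.001]]
rel wheel r 0.16865475890614554 ang in tool yz [ 0.0002 -0.0011 -0.1687]
```

View pics/t8.png

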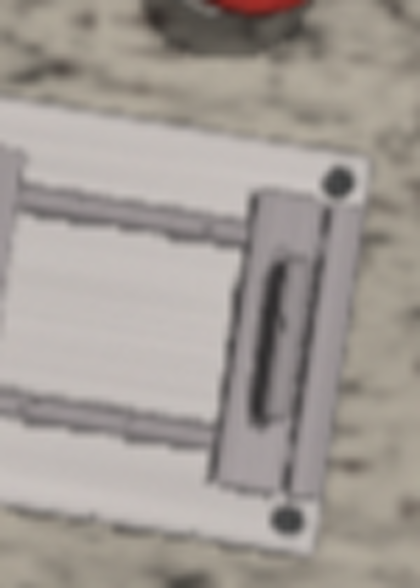

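```bash
python3 -c "
from workcell import env
print(env.job_done())"
```

```text
the job is handed in; nothing more can be done
None
```

I rolled the wheel round to the index rib for the second time, then pushed the jaw to its stop, and handed the job in at about 15 s on the robot's clock. No verdict was reported.

- **Wheel:** I pressed the shut fingertips on the crown with about 5 N and circled counterclockwise about 10.7 rad. The wheel turned about 9.9 rad of that, from −3.72 to about 6.19, so there was some slip. The top view put the pointer about 0.09 rad short of the index rib, well inside the 0.3 rad tolerance. A last look after the jaw push showed it still lined up.
- **Turn count:** The count of the second coming round rests on pictures taken after each stage of turning. They agree with the commanded turns.
- **Jaw:** I pushed the tab away from the wheel until it stopped moving and the force rose to about 14 N. The tab had travelled about 53 mm. The last pictures show the jaw block at the end stop with only a thin dark line between them. A rough pixel measurement had suggested a gap of several mm. I put this down to pixel error, since the force stall and the close-up both say it is at the stop.
- **Surroundings:** In the last pictures both cups and the box stand upright and look undisturbed, though I did not measure their positions again. The arm was well clear of everything, and the contact force read about zero.
- **Disagreeing check:** While the wheel was pressed down, the scene camera's pointer readings were inconsistent, from −0.2 to +0.18 rad. I relied on the top view after lifting off instead.

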